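# Fold down the tabs of a booklet's binding bar in one stroke

### The arm

A 7-joint arm with a two-finger parallel gripper is mounted at the origin on a cart in front of the work surface, level with it; the furniture and walls round the work are solid. World frame = base frame: x ahead of the robot, y to its left, z up, the work surface at z = 0. Lengths are in m, angles in rad, forces in N, time in s.
With the tool pointing down it reaches from about 0.4 to 0.85 m from the base axis. Payload 4.5 kg.
Tool frame: the origin (TCP) lies on the centre line of the jaws, within the pads' length; the fingertips stand 11 mm ahead of it and the grasp point (between the pads) lies 8 mm behind it; z points along the fingers, y is the line along which they close (so a half turn about z gives the same grasp; the last joint's range is limited). The gripper opens to 88 mm and grips with 3 to 60 N. Pads are 18 mm wide; open, the fingers measure 123 mm over their backs; the gripper's body (75 mm by 187 mm) begins 45 mm behind the grasp point.
Start: joints at [-1.175, 0.689, -0.195, 1.565, 0.157, 0.902, -0.215], TCP at [0.221, 0.585, 0.25] pointing down, gripper open.
Joint ranges: [-3.01, 3.01], [-0.46, 2.08], [-1.47, 1.51], [0.13, 2.56], [-1, 4.14], [0.04, 2.09], [-2.66, 2.66]. Speed limits (rad/s): [2.57, 2.57, 3.14, 3.14, 3.14, 3.14, 3.14].

### API

Orientations are given as a unit quaternion [x, y, z, w].
In Python, from plant import * gives the robot as it stands. The module is installed in compiled form; this text tells all that it offers.
- The arm moves only by the tool send_rows, never from a script. Its argument "motion" is a list of rows, each an object of numbers: "x", "y", "z": the shift along the tool's x, y, z in cm; "rx", "ry", "rz": the turn, a rotation vector about the tool's x, y, z in rad; "jaw": the finger opening in cm, from 0 to 8.81. In form: [{"x": .., "y": .., "z": .., "rx": .., "ry": .., "rz": .., "jaw": ..}, ...]. A call has exactly 5 rows; each row shifts and turns the commanded pose from where the row before left it, along the tool's axes as they then stand; what a row does not reach is not made up. A row lasts 1/10 s, in which the tool goes at most 50 mm and 8.59 degrees, less where a joint would pass 70% of its speed; a pose out of reach is approached as far as the arm can. A call is refused whole if a number of a shift passes 5 or a number of a turn 0.15, either way. A call with a gripper value outside its range is refused whole. The fingers move at their own pace and stop on an object; "grip_force" is the grip in N (left out, the last holds). Time passes only in rows, so rows that do not move let the fingers close, or fill a call up. It gives the time, the measured TCP pose, the force, the opening and the grip force at its end, in the units of the state.
- get_state(): the state, without advancing time (a new reading comes with each control period).
- snapshot(name): name is "scene" or "top" or "wrist"; returns a dict with "img" (480x640x3 uint8, red, green, blue), "vertical_fov" (degrees; the focal length in pixels is half the picture's height over the tangent of half this angle, whatever the lens; pixels are square), "cx", "cy" (the principal point, pixels), "D" ([k1, k2, p1, p2, k3] as OpenCV has them; the pictures are not rectified), "extrinsics" (4x4, takes a point from camera to world coordinates). Camera axes: x right, y up, looking along -z (the intrinsics and any distortion apply to the point x, -y, -z); pixel columns grow to the right and rows downward; lengths in m; the calibration is good to about 2 mm. A picture is of the moment at which its call begins. There is no depth.
- finish_job(): hands the job in; it is judged then, once.
The state is a dict: "clock": time; "q": joint angles; "qd": joint speeds; "joint_torque": joint torques, N m; "tool_pos": TCP position; "eef_rot": TCP orientation; "contact_force": force on the tool from outside, world axes, zero at the start; "moment": the same for the moment, N m; "opening": opening from 0.0 (shut) to 1.0 (fully open); "finger_force": force on a finger pad.
Only numpy, scipy, OpenCV 4.12 (cv2) and the standard library are available. Lean on these libraries where they do the work, as an engineer would, in place of code of your own. Each camera call takes 0.05 s, during which the arm holds its last target. There are 200 camera calls.

### The job

Close the binding bar of the paper booklet: run your closed fingertips lightly along the middle of its row of four raised tabs in one low stroke, in the direction in which their free ends point (up the ramps, each tab from its hinge to its free end), so that the tabs fold flat one after another and stay flat. Do not lift away before the last tab is down, do not press hard, pick the booklet up or push it along the worktop, and leave the spare bar without paper (its tabs stay up) and everything else as it is.

Things in the scene. Friction and masses are not known exactly. Their poses are not given: they have to be found in the camera images.
- booklet: paper booklet: white paper stack (top 7 mm high, 68 mm deep, 226 mm wide) in an aluminium binding bar along its edge nearest the robot (240 x 36 x 5 mm, one row of four raised black tabs); 0.9 kg, loose. Origin: underside of the bar, middle of its length and width. +x: across the bar to the paper (away from the robot); y: along the bar, +y roughly to the robot's left; z up
- row_start (a point): booklet's row, its start: centre of the hinge pin of tab 1, at y = +108 mm, 9 mm above the worktop. The pins of tabs 1 to 4 lie at y = +108, +52, -4, -60 mm of the booklet, on the bar's centre line. Each tab is a leaf 28 mm wide; its free end, 44 mm from the pin towards -y, stands up, so the tabs are ramps rising towards -y
- row_end (a point): booklet's row, its end: free end of tab 4 when flat, at y = -104 mm. A flat tab's top and the pins' tops are 11 mm above the worktop. Fingertips that travel along the row from start to end, 1 to 6 mm above that height, ride onto the ramps and fold them flat; moving the other way they would catch under the free ends
- spare: The spare bar: the same bar with the same row of four raised tabs, but with no paper in it, loose, lying beside the booklet; which of the two is on the left varies. Origin and axes as for the booklet. To be left alone.
- tab1 (a joint): tab 1 of the booklet's row, counted from its +y (left) end: angle in rad, 0 = flat, grows as the free end stands up (starts 0.45 to 0.7), can be pressed down to -0.05; stiff hinge (about 0.4 N at the free end moves it), stays where it is left
- tab2 (a joint): tab 2 of the booklet's row, counted from its +y (left) end: angle in rad, 0 = flat, grows as the free end stands up (starts 0.45 to 0.7), can be pressed down to -0.05; stiff hinge (about 0.4 N at the free end moves it), stays where it is left
- tab3 (a joint): tab 3 of the booklet's row, counted from its +y (left) end: angle in rad, 0 = flat, grows as the free end stands up (starts 0.45 to 0.7), can be pressed down to -0.05; stiff hinge (about 0.4 N at the free end moves it), stays where it is left
- tab4 (a joint): tab 4 of the booklet's row, counted from its +y (left) end: angle in rad, 0 = flat, grows as the free end stands up (starts 0.45 to 0.7), can be pressed down to -0.05; stiff hinge (about 0.4 N at the free end moves it), stays where it is left
- spare1 (a joint): tab 1 of the spare bar, same meaning; starts 0.45 to 0.7
- spare2 (a joint): tab 2 of the spare bar, same meaning; starts 0.45 to 0.7
- spare3 (a joint): tab 3 of the spare bar, same meaning; starts 0.45 to 0.7
- spare4 (a joint): tab 4 of the spare bar, same meaning; starts 0.45 to 0.7
- eraser: eraser, 23x58x13 mm, lying on the booklet's paper about 60 mm from the row; bystander, origin at the middle of its underside
- clip: black binder clip, 45x32x17 mm, lying on the booklet's paper about 60 mm from the row; bystander, origin at the middle of its underside
- cassette: grey label-tape cassette, 46x64x18 mm, lying behind the spare bar; bystander, origin at the middle of its underside
- remover: small staple remover, 64x20x26 mm, lying behind the spare bar; bystander, origin at the middle of its underside
- notes: stack of two sticky-note pads, 75x75x20 mm, right part of the worktop; bystander, origin at the middle of its underside
- dispenser: desk tape dispenser, 156x43x75 mm, right part of the worktop; bystander, origin at the middle of its underside
- usb: USB stick, 18x66x9 mm, left of the work; bystander, origin at the middle of its underside
- sharpener: upright black pencil sharpener, 88 mm diameter, 125 mm tall, far right; bystander, origin at the middle of its underside

How it is judged:
By the outcome, as a careful person would: the job done as asked, in the order asked, and still so for the second after the job is handed in, with the robot touching nothing.
It also fails if it takes over 40 s, if anything falls off the work surface, if the arm or the gripper's body presses on something with over 40 N, if the wrist force passes 120 N, or if a joint passes its speed limit or range.

## Working session

There is one attempt and no reset: what is moved stays moved. The work goes in short steps, Python scripts to look and compute and a tool call to move; the robot and the scene stay as the last step left them, time stands still between calls to the robot, and variables do not carry over. Pictures are saved under pics/ and viewed, at most 10 in all, crops included, and the job is handed in when it is done.

Besides the shell and the picture viewer there is one more tool, called after "Request:" as name(argument=value, ...) on one line, values as JSON. send_rows: Moves the arm, as the interface text tells. Its arguments: {"type":"object","properties":{"motion":{"type":"array"},"grip_force":{"type":"number"}},"required":["motion"]}

```bash
mkdir -p pics
cat > h.py <<'E'
from plant import *
import numpy as np, cv2
def K(s):
    f=240/np.tan(np.radians(s["vertical_fov"])/2)
    return np.array([[f,0,s["cx"]],[0,f,s["cy"]],[0,0,1]])
def onplane(s,px,z):
    u=cv2.undistortPoints(np.array(px,float).reshape(-1,1,2),K(s),np.array(s["D"],float)).reshape(-1,2)
    E=np.array(s["extrinsics"]);d=np.c_[u[:,0],-u[:,1],-np.ones(len(u))]@E[:3,:3].T
    o=E[:3,3];return o+d*((z-o[2])/d[:,2])[:,None]
def save(s,n): cv2.imwrite(f"pics/{n}.png",cv2.cvtColor(s["img"],cv2.COLOR_RGB2BGR))
E
python3 - <<'E'
from h import *
import pickle
for n in("top","scene"):
    s=snapshot(n);save(s,n+"0");pickle.dump(s,open(n+".pkl","wb"));print(np.round(s["extrinsics"],3))
st=get_state();print(st)
E
```

```text
[[-2.100e-02  9.820e-01 -1.860e-01  2.550e-01]
 [-1.000e+00 -2.100e-02  5.000e-03 -1.080e-01]
 [ 1.000e-03  1.860e-01  9.830e-01  1.346e+00]
 [ 0.000e+00  0.000e+00  0.000e+00  1.000e+00]]
[[-0.196  0.849 -0.49  -0.194]
 [-0.981 -0.174  0.09  -0.006]
 [-0.009  0.499  0.867  1.24 ]
 [ 0.     0.     0.     1.   ]]
{'clock': 0.1, 'q': array([-1.17518052,  0.68990381, -0.19453728,  1.56623317,  0.15729002,
        0.90248834, -0.21510819]), 'qd': array([ 0.00179016, -0.00114101, -0.00026919, -0.00219408,  0.00214575,
       -0.00129452, -0.00021781]), 'joint_torque': array([-3.25343113e-03, -5.28498816e+01, -1.27143033e+00, -1.53836542e+01,
       -5.25250845e-02,  1.99954316e-03,  7.39135226e-05]), 'tool_pos': array([0.22106791, 0.58401391, 0.24899017]), 'eef_rot': array([ 1.79886104e-01,  9.83687102e-01, -8.15085092e-04, -9.86879207e-05]), 'contact_force': array([0.59707858, 0.53750959, 0.70365925]), 'moment': array([0.0095063 , 0.00912153, 0.02947442]), 'finger_force': 0.0, 'opening': 0.9992377254864389}
```

View pics/top0.png

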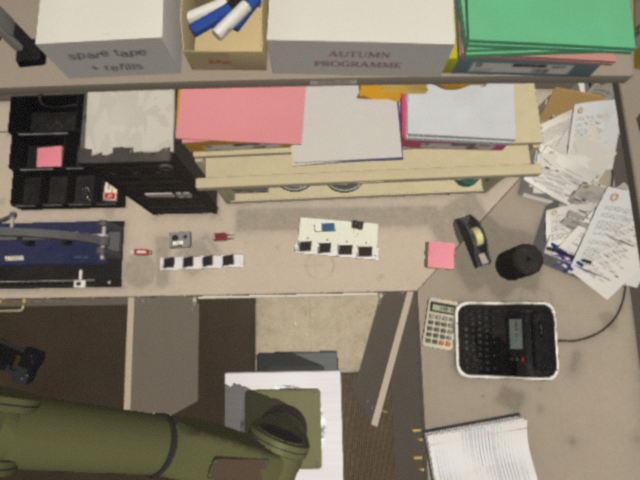

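View pics/scene0.png

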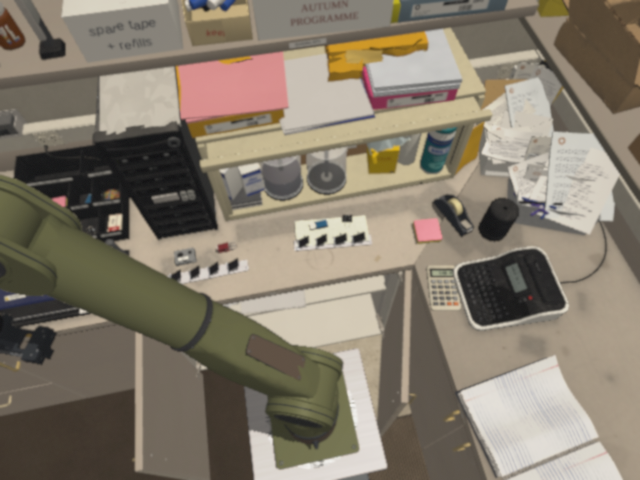

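The top view shows the booklet at about (297–378, 218–260), with the eraser and clip on its paper. The spare bar is to its left, at about (160–243, 255–270). I'll enlarge the booklet and compute rough positions.

Run:
```python
from h import *
import pickle
out=[]
for n,(x0,y0,x1,y1) in(("top",(285,210,395,268)),("scene",(285,208,385,256))):
    s=pickle.load(open(n+".pkl","rb"));c=s["img"][y0:y1,x0:x1]
    out.append(cv2.resize(c[:, :100],(700,(y1-y0)*7 if 0 else int((y1-y0)*5)),interpolation=cv2.INTER_NEAREST) if 0 else cv2.resize(c,None,fx=5.5,fy=5.5,interpolation=cv2.INTER_CUBIC))
w=max(o.shape[1] for o in out)
im=np.vstack([cv2.copyMakeBorder(o,0,0,0,w-o.shape[1],0) for o in out]);print(im.shape)
cv2.imwrite("pics/crop.png",im[:,:,::-1])
s=pickle.load(open("top.pkl","rb"))
print(np.round(onplane(s,[(300,253),(376,258)],.007),4))
print(np.round(onplane(s,[(160,268),(243,266)],.005),4))
```

```text
(583, 605, 3)
[[ 0.4757 -0.0542  0.007 ]
 [ 0.4566 -0.2708  0.007 ]]
[[0.4409 0.3468 0.005 ]
 [0.4419 0.1088 0.005 ]]
```

View pics/crop.png

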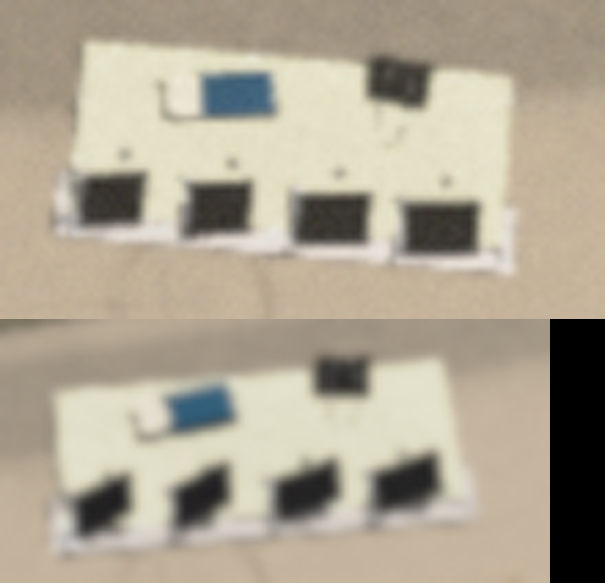

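The crop shows the bar's front edge from (55,237) to (513,273). The tabs' hinge edges are at about (79,200), (184,207), (294,216) and (404,226), with the free ends to the right (−y).

Run:
```python
from h import *
import pickle
s=pickle.load(open("top.pkl","rb"))
f=lambda l:np.array(l)/5.5+[285,210]
P=onplane(s,f([(79,200),(184,207),(294,216),(404,226)]),.009);print(np.round(P,4))
Q=onplane(s,f([(55,237),(513,273)]),.005);print(np.round(Q,4))
d=Q[1]-Q[0];L=np.linalg.norm(d);d/=L;c=Q.mean(0)+.018*np.array([-d[1],d[0],0])
print(L,"origin",c,"yaw",np.degrees(np.arctan2(d[0],-d[1])),"start",c-.108*d,"end",c+.104*d)
```

```text
[[ 0.4946 -0.0527  0.009 ]
 [ 0.4897 -0.1072  0.009 ]
 [ 0.4838 -0.1643  0.009 ]
 [ 0.4773 -0.2212  0.009 ]]
[[ 0.476  -0.0398  0.005 ]
 [ 0.452  -0.2773  0.005 ]]
0.23870358034733188 origin [ 0.4819356  -0.16036889  0.005     ] yaw -5.768539391773375 start [ 0.49279068 -0.0529158   0.005     ] end [ 0.47148256 -0.26384224  0.005     ]
```

Request:
send_rows(motion=[{"x": -2.3,"y": -2.2,"jaw": 0},{"x": -2.3,"y": -2.2,"jaw": 0},{"x": -2.3,"y": -2.2,"jaw": 0},{"x": -2.3,"y": -2.2,"jaw": 0},{"x": -2.3,"y": -2.2,"jaw": 0}], grip_force=10)

```text
schema error: expected keys x, y, z, rx, ry, rz, jaw
```

Request:
send_rows(motion=[{"x": -2.3,"y": -2.2,"jaw": 0},{"x": -2.3,"y": -2.2,"jaw": 0},{"x": -2.3,"y": -2.2,"jaw": 0},{"x": -2.3,"y": -2.2,"jaw": 0},{"x": -2.3,"y": -2.2,"jaw": 0}])

```text
schema error: expected keys x, y, z, rx, ry, rz, jaw
```

Request:
send_rows(motion=[{"x": -2.3,"y": -2.2,"jaw": 0},{"x": -2.3,"y": -2.2,"jaw": 0},{"x": -2.3,"y": -2.2,"jaw": 0},{"x": -2.3,"y": -2.2,"jaw": 0},{"x": -2.3,"y": -2.2,"jaw": 0}])

```text
schema error: expected keys x, y, z, rx, ry, rz, jaw
```

Request:
send_rows(motion=[{"x": -2.3,"y": -2.2,"jaw": 0},{"x": -2.3,"y": -2.2,"jaw": 0},{"x": -2.3,"y": -2.2,"jaw": 0},{"rz": -0.13,"jaw": 0},{"rz": -0.13,"jaw": 0}])

```text
schema error: expected keys x, y, z, rx, ry, rz, jaw
```

Run:
```python
from h import *
import pickle
s=snapshot("wrist");save(s,"w1");pickle.dump(s,open("w1.pkl","wb"))
st=get_state();print({k:np.round(st[k],4) for k in("clock","q","tool_pos","eef_rot","contact_force","opening")})
```

```text
{'clock': np.float64(0.15), 'q': array([-1.1752,  0.6897, -0.1946,  1.5661,  0.1573,  0.9025, -0.2151]), 'tool_pos': array([0.2211, 0.5841, 0.2491]), 'eef_rot': array([ 1.799e-01,  9.837e-01, -7.000e-04, -1.000e-04]), 'contact_force': array([ 0.872, -0.088, -0.902]), 'opening': np.float64(0.9954)}
```

View pics/w1.png

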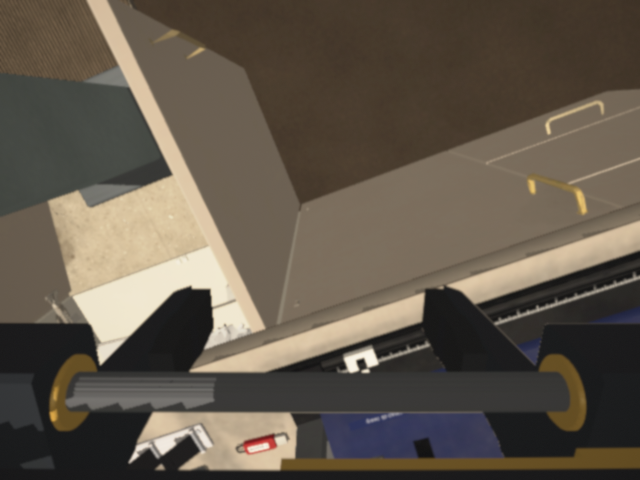

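All keys are required, so nothing moved. The wrist view still shows the start pose with the fingers open, and the spare bar at lower left, about (170,450). Resending with full rows.

Request:
send_rows(motion=[{"x": -2.3,"y": -2.2,"z": 0,"rx": 0,"ry": 0,"rz": 0,"jaw": 0},{"x": -2.3,"y": -2.2,"z": 0,"rx": 0,"ry": 0,"rz": 0,"jaw": 0},{"x": -2.3,"y": -2.2,"z": 0,"rx": 0,"ry": 0,"rz": 0,"jaw": 0},{"x": -2.3,"y": -2.2,"z": 0,"rx": 0,"ry": 0,"rz": 0,"jaw": 0},{"x": -2.3,"y": -2.2,"z": 0,"rx": 0,"ry": 0,"rz": 0,"jaw": 0}], grip_force=10)

```text
clock: 0.65
tool_pos: [0.2902, 0.4396, 0.2496]
eef_rot: [0.18, 0.984, -0.0, -0.0]
contact_force: [-0.1, 0.1, 0.2]
opening: 0.572
finger_force: 0.0
```

Request:
send_rows(motion=[{"x": -2.3,"y": -2.2,"z": 0,"rx": 0,"ry": 0,"rz": 0,"jaw": 0},{"x": -2.3,"y": -2.2,"z": 0,"rx": 0,"ry": 0,"rz": 0,"jaw": 0},{"x": -2.3,"y": -2.2,"z": 0,"rx": 0,"ry": 0,"rz": 0,"jaw": 0},{"x": -2.3,"y": -2.2,"z": 0,"rx": 0,"ry": 0,"rz": 0,"jaw": 0},{"x": -2.3,"y": -2.2,"z": 0,"rx": 0,"ry": 0,"rz": 0,"jaw": 0}], grip_force=10)

```text
clock: 1.15
tool_pos: [0.3588, 0.2961, 0.2496]
eef_rot: [0.18, 0.984, -0.0, -0.0]
contact_force: [0.1, -0.7, -0.9]
opening: 0.115
finger_force: 0.0
```

Request:
send_rows(motion=[{"x": -2.3,"y": -2.2,"z": 0,"rx": 0,"ry": 0,"rz": 0,"jaw": 0},{"x": -2.3,"y": -2.2,"z": 0,"rx": 0,"ry": 0,"rz": 0,"jaw": 0},{"x": -2.3,"y": -2.2,"z": 0,"rx": 0,"ry": 0,"rz": 0,"jaw": 0},{"x": -2.3,"y": -2.2,"z": 0,"rx": 0,"ry": 0,"rz": 0,"jaw": 0},{"x": -2.3,"y": -2.2,"z": 0,"rx": 0,"ry": 0,"rz": 0,"jaw": 0}], grip_force=10)

```text
clock: 1.65
tool_pos: [0.4274, 0.1525, 0.2497]
eef_rot: [0.18, 0.984, -0.0, -0.0]
contact_force: [0.8, 1.1, -0.2]
opening: 0.006
finger_force: 0.0
```

Request:
send_rows(motion=[{"x": -2.3,"y": -2.2,"z": 0,"rx": 0,"ry": 0,"rz": 0,"jaw": 0},{"x": -2.3,"y": -2.2,"z": 0,"rx": 0,"ry": 0,"rz": 0,"jaw": 0},{"x": -2.3,"y": -2.2,"z": 0,"rx": 0,"ry": 0,"rz": 0,"jaw": 0},{"x": 0,"y": 0,"z": 0,"rx": 0,"ry": 0,"rz": -0.13,"jaw": 0},{"x": 0,"y": 0,"z": 0,"rx": 0,"ry": 0,"rz": -0.13,"jaw": 0}], grip_force=10)

```text
clock: 2.15
tool_pos: [0.4685, 0.0663, 0.2495]
eef_rot: [0.05, 0.999, -0.0, -0.0]
contact_force: [-0.1, -0.1, -0.0]
opening: 0.004
finger_force: 0.0
```

Run:
```python
from h import *
import pickle
s=snapshot("wrist");save(s,"w2");pickle.dump(s,open("w2.pkl","wb"))
st=get_state();print({k:np.round(st[k],4) for k in("clock","q","tool_pos","eef_rot","contact_force","opening")})
```

```text
{'clock': np.float64(2.2), 'q': array([-0.0081,  0.5094, -0.3504,  2.0041,  0.272 ,  0.673 ,  0.9454]), 'tool_pos': array([0.4683, 0.0668, 0.2495]), 'eef_rot': array([ 4.680e-02,  9.989e-01, -1.000e-04, -2.000e-04]), 'contact_force': array([-0.3241, -0.7389, -0.9299]), 'opening': np.float64(0.0046)}
```

View pics/w2.png

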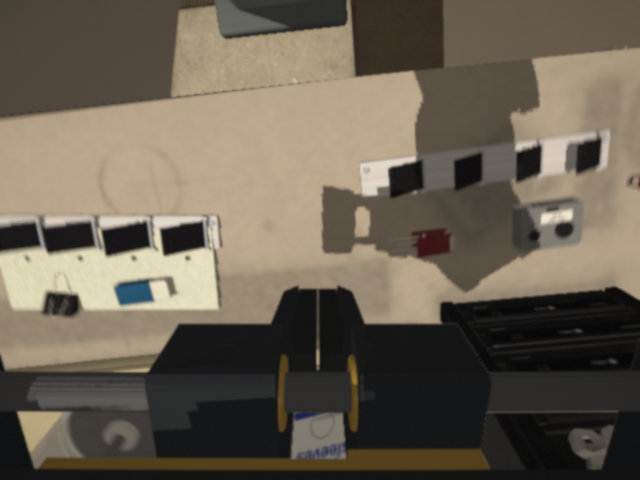

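The wrist view shows the booklet on the left, with the bar's left end at about x=218 (from (217,215) to (219,248)) and tab 1's hinge edge near (206,236). The spare bar is on the right. I'll refine the numbers from this view.

Run:
```python
from h import *
import pickle
s=pickle.load(open("w2.pkl","rb"))
print(np.round(onplane(s,[(206,236),(149,237),(93,236.5),(38,235)],.009),4))
print(np.round(onplane(s,[(217,215),(110,216),(5,217),(219,248)],.005),4))
cv2.imwrite("pics/w2c.png",cv2.resize(s["img"][205:265,0:230],None,fx=3.4,fy=3.4,interpolation=cv2.INTER_CUBIC)[:,:,::-1])
```

```text
[[ 0.5    -0.0501  0.009 ]
 [ 0.4953 -0.1081  0.009 ]
 [ 0.4891 -0.165   0.009 ]
 [ 0.4819 -0.2209  0.009 ]]
[[ 0.4803 -0.0362  0.005 ]
 [ 0.4705 -0.1444  0.005 ]
 [ 0.4609 -0.2517  0.005 ]
 [ 0.5154 -0.0404  0.005 ]]
```

View pics/w2c.png

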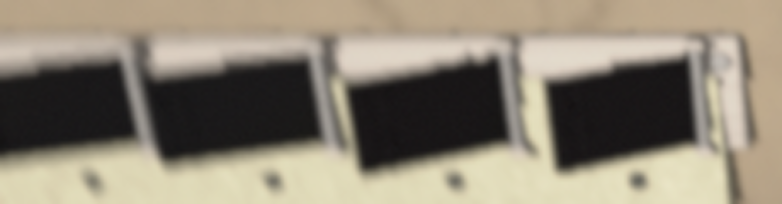

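Request:
send_rows(motion=[{"x": -0.78,"y": -1.61,"z": 2,"rx": 0,"ry": 0,"rz": 0,"jaw": 0},{"x": -0.78,"y": -1.61,"z": 2,"rx": 0,"ry": 0,"rz": 0,"jaw": 0},{"x": -0.78,"y": -1.61,"z": 2,"rx": 0,"ry": 0,"rz": 0,"jaw": 0},{"x": -0.78,"y": -1.61,"z": 2,"rx": 0,"ry": 0,"rz": 0,"jaw": 0},{"x": -0.78,"y": -1.61,"z": 2,"rx": 0,"ry": 0,"rz": 0,"jaw": 0}])

```text
clock: 2.7
tool_pos: [0.4991, -0.0168, 0.1489]
eef_rot: [0.052, 0.999, 0.0, 0.0]
contact_force: [0.2, 0.8, -0.6]
opening: 0.005
finger_force: 0.0
```

Request:
send_rows(motion=[{"x": 0,"y": 0,"z": 3,"rx": 0,"ry": 0,"rz": 0,"jaw": 0},{"x": 0,"y": 0,"z": 3,"rx": 0,"ry": 0,"rz": 0,"jaw": 0},{"x": 0,"y": 0,"z": 3,"rx": 0,"ry": 0,"rz": 0,"jaw": 0},{"x": 0,"y": 0,"z": 1,"rx": 0,"ry": 0,"rz": 0,"jaw": 0},{"x": 0,"y": 0,"z": 0,"rx": 0,"ry": 0,"rz": 0,"jaw": 0}])

```text
clock: 3.2
tool_pos: [0.4981, -0.0161, 0.0487]
eef_rot: [0.051, 0.999, -0.0, -0.001]
contact_force: [0.5, -0.6, -0.2]
opening: 0.005
finger_force: 0.0
```

Run:
```python
from h import *
import pickle
a=snapshot("wrist");b=snapshot("top")
x=cv2.resize(a["img"],(480,360));y=cv2.resize(b["img"][215:270,285:395],None,fx=4.3,fy=4.3,interpolation=cv2.INTER_CUBIC)
y=cv2.resize(y,(480,240))
cv2.imwrite("pics/m.png",np.vstack([x,y])[:,:,::-1])
st=get_state();print({k:np.round(st[k],4) for k in("clock","q","tool_pos","eef_rot","contact_force","opening")})
```

```text
{'clock': np.float64(3.3), 'q': array([ 0.016 ,  0.8816, -0.1247,  2.0745,  0.4757,  0.2112,  0.9385]), 'tool_pos': array([ 0.4993, -0.0162,  0.0505]), 'eef_rot': array([5.110e-02, 9.987e-01, 0.000e+00, 5.000e-04]), 'contact_force': array([ 0.8936,  0.4216, -0.1318]), 'opening': np.float64(0.0089)}
```

View pics/m.png

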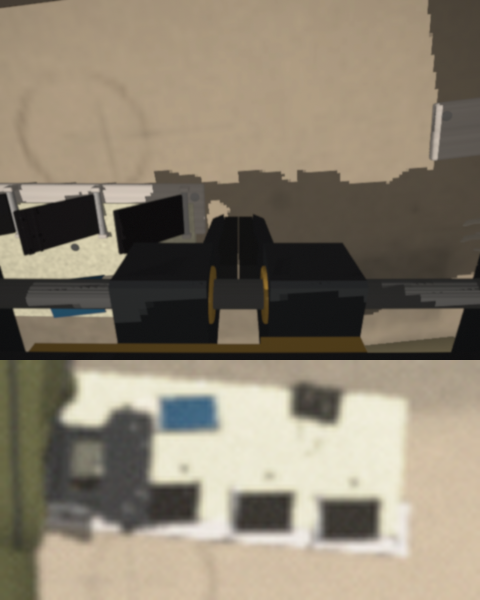

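The wrist view shows the closed fingertips just left of the bar's end, in line with the row. The top view shows tabs 2–4 still up. One quick check of the wrist calibration against the visible fingertip, since the two cameras differ by about 3 mm.

Run:
```python
from h import *
s=snapshot("wrist");st=get_state();E=np.linalg.inv(s["extrinsics"])
def proj(p):
    c=E[:3,:3]@p+E[:3,3];c=c*[1,-1,-1]
    return cv2.projectPoints(c[None],np.zeros(3),np.zeros(3),K(s),np.array(s["D"],float))[0].ravel()
t=st["tool_pos"];print(t,"tip",proj(t-[0,0,.011]),"tip front edge",proj(t-[0.009,0,.011]))
for d in(0,.056):print("pin front/centre",proj(np.array([.496-.014-.098*d,-.051-d,.009])),proj(np.array([.496-.098*d,-.051-d,.009])))
c=s["img"][230:330,120:380];cv2.imwrite("pics/c4.png",cv2.resize(c,None,fx=3,fy=3)[:,:,::-1])
```

```text
[ 0.49964027 -0.01627127  0.05082504] tip [316.08987213 310.04673318] tip front edge [313.84437018 290.71672568]
pin front/centre [241.20239527 252.87164328] [245.776966   279.22439734]
pin front/centre [125.49434485 253.30103029] [132.60118337 279.5786335 ]
```

View pics/c4.png

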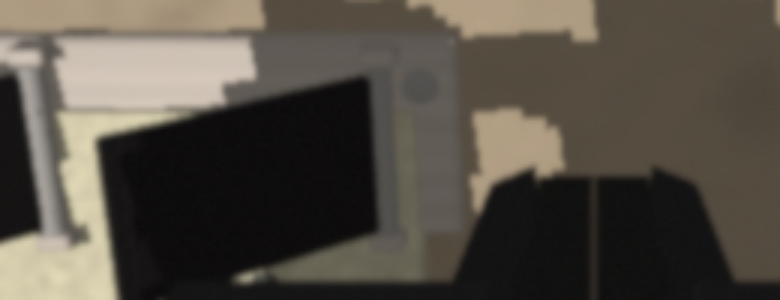

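Request:
send_rows(motion=[{"x": 0,"y": 0,"z": 1,"rx": 0,"ry": 0,"rz": 0,"jaw": 0},{"x": 0,"y": 0,"z": 1,"rx": 0,"ry": 0,"rz": 0,"jaw": 0},{"x": 0,"y": 0,"z": 0.5,"rx": 0,"ry": 0,"rz": 0,"jaw": 0},{"x": 0,"y": 0,"z": 0,"rx": 0,"ry": 0,"rz": 0,"jaw": 0},{"x": 0,"y": 0,"z": 0,"rx": 0,"ry": 0,"rz": 0,"jaw": 0}])

```text
clock: 3.85
tool_pos: [0.4987, -0.0164, 0.0245]
eef_rot: [0.051, 0.999, -0.0, -0.0]
contact_force: [-0.2, 0.2, -0.5]
opening: 0.005
finger_force: 0.0
```

Request:
send_rows(motion=[{"x": 0,"y": 0,"z": 0,"rx": 0,"ry": 0,"rz": 0,"jaw": 0},{"x": 0,"y": 0,"z": 0,"rx": 0,"ry": 0,"rz": 0,"jaw": 0},{"x": 0,"y": 0,"z": 0,"rx": 0,"ry": 0,"rz": 0,"jaw": 0},{"x": 0,"y": 0,"z": 0,"rx": 0,"ry": 0,"rz": 0,"jaw": 0},{"x": 0,"y": 0,"z": 0,"rx": 0,"ry": 0,"rz": 0,"jaw": 0}])

```text
clock: 4.35
tool_pos: [0.4989, -0.0164, 0.0248]
eef_rot: [0.051, 0.999, 0.0, 0.0]
contact_force: [-0.1, -0.2, -0.3]
opening: 0.003
finger_force: 0.0
```

Request:
send_rows(motion=[{"x": 0,"y": -0.6,"z": 0.05,"rx": 0,"ry": 0,"rz": 0,"jaw": 0},{"x": 0,"y": -0.6,"z": 0,"rx": 0,"ry": 0,"rz": 0,"jaw": 0},{"x": 0,"y": -0.6,"z": 0,"rx": 0,"ry": 0,"rz": 0,"jaw": 0},{"x": 0,"y": -0.6,"z": 0,"rx": 0,"ry": 0,"rz": 0,"jaw": 0},{"x": 0,"y": -0.6,"z": 0,"rx": 0,"ry": 0,"rz": 0,"jaw": 0}])

```text
clock: 4.85
tool_pos: [0.4961, -0.046, 0.0243]
eef_rot: [0.051, 0.999, 0.001, 0.0]
contact_force: [0.6, 3.6, 2.6]
opening: 0.007
finger_force: 1.4
```

Request:
send_rows(motion=[{"x": 0,"y": -0.6,"z": 0,"rx": 0,"ry": 0,"rz": 0,"jaw": 0},{"x": 0,"y": -0.6,"z": 0,"rx": 0,"ry": 0,"rz": 0,"jaw": 0},{"x": 0,"y": -0.6,"z": 0,"rx": 0,"ry": 0,"rz": 0,"jaw": 0},{"x": 0,"y": -0.6,"z": 0,"rx": 0,"ry": 0,"rz": 0,"jaw": 0},{"x": 0,"y": -0.6,"z": 0,"rx": 0,"ry": 0,"rz": 0,"jaw": 0}])

```text
clock: 5.35
tool_pos: [0.4926, -0.0769, 0.0242]
eef_rot: [0.051, 0.999, -0.0, -0.0]
contact_force: [0.2, 0.3, 0.8]
opening: 0.005
finger_force: 0.2
```

Request:
send_rows(motion=[{"x": 0,"y": -0.6,"z": 0,"rx": 0,"ry": 0,"rz": 0,"jaw": 0},{"x": 0,"y": -0.6,"z": 0,"rx": 0,"ry": 0,"rz": 0,"jaw": 0},{"x": 0,"y": -0.6,"z": 0,"rx": 0,"ry": 0,"rz": 0,"jaw": 0},{"x": 0,"y": -0.6,"z": 0,"rx": 0,"ry": 0,"rz": 0,"jaw": 0},{"x": 0,"y": -0.6,"z": 0,"rx": 0,"ry": 0,"rz": 0,"jaw": 0}])

```text
clock: 5.85
tool_pos: [0.4901, -0.1052, 0.0243]
eef_rot: [0.05, 0.999, 0.001, 0.0]
contact_force: [0.3, 2.2, 0.9]
opening: 0.001
finger_force: 0.8
```

Request:
send_rows(motion=[{"x": 0,"y": -0.6,"z": 0,"rx": 0,"ry": 0,"rz": 0,"jaw": 0},{"x": 0,"y": -0.6,"z": 0,"rx": 0,"ry": 0,"rz": 0,"jaw": 0},{"x": 0,"y": -0.6,"z": 0,"rx": 0,"ry": 0,"rz": 0,"jaw": 0},{"x": 0,"y": -0.6,"z": 0,"rx": 0,"ry": 0,"rz": 0,"jaw": 0},{"x": 0,"y": -0.6,"z": 0,"rx": 0,"ry": 0,"rz": 0,"jaw": 0}])

```text
clock: 6.35
tool_pos: [0.4865, -0.1365, 0.0242]
eef_rot: [0.051, 0.999, -0.0, -0.0]
contact_force: [-0.3, 1.0, -0.9]
opening: 0.003
finger_force: 0.2
```

Request:
send_rows(motion=[{"x": 0,"y": -0.6,"z": 0,"rx": 0,"ry": 0,"rz": 0,"jaw": 0},{"x": 0,"y": -0.6,"z": 0,"rx": 0,"ry": 0,"rz": 0,"jaw": 0},{"x": 0,"y": -0.6,"z": 0,"rx": 0,"ry": 0,"rz": 0,"jaw": 0},{"x": 0,"y": -0.6,"z": 0,"rx": 0,"ry": 0,"rz": 0,"jaw": 0},{"x": 0,"y": -0.6,"z": 0,"rx": 0,"ry": 0,"rz": 0,"jaw": 0}])

```text
clock: 6.85
tool_pos: [0.4838, -0.1655, 0.0243]
eef_rot: [0.051, 0.999, 0.0, 0.0]
contact_force: [0.2, 0.7, 0.4]
opening: 0.005
finger_force: 0.5
```

Request:
send_rows(motion=[{"x": 0,"y": -0.6,"z": 0,"rx": 0,"ry": 0,"rz": 0,"jaw": 0},{"x": 0,"y": -0.6,"z": 0,"rx": 0,"ry": 0,"rz": 0,"jaw": 0},{"x": 0,"y": -0.6,"z": 0,"rx": 0,"ry": 0,"rz": 0,"jaw": 0},{"x": 0,"y": -0.6,"z": 0,"rx": 0,"ry": 0,"rz": 0,"jaw": 0},{"x": 0,"y": -0.6,"z": 0,"rx": 0,"ry": 0,"rz": 0,"jaw": 0}])

```text
clock: 7.35
tool_pos: [0.4804, -0.1961, 0.0241]
eef_rot: [0.051, 0.999, -0.0, -0.0]
contact_force: [-0.1, 0.5, 0.7]
opening: 0.002
finger_force: 0.1
```

Request:
send_rows(motion=[{"x": 0,"y": -0.6,"z": 0,"rx": 0,"ry": 0,"rz": 0,"jaw": 0},{"x": 0,"y": -0.6,"z": 0,"rx": 0,"ry": 0,"rz": 0,"jaw": 0},{"x": 0,"y": -0.6,"z": 0,"rx": 0,"ry": 0,"rz": 0,"jaw": 0},{"x": 0,"y": -0.6,"z": 0,"rx": 0,"ry": 0,"rz": 0,"jaw": 0},{"x": 0,"y": -0.6,"z": 0,"rx": 0,"ry": 0,"rz": 0,"jaw": 0}])

```text
clock: 7.85
tool_pos: [0.4776, -0.2256, 0.0242]
eef_rot: [0.051, 0.999, 0.0, 0.0]
contact_force: [0.7, 0.7, 0.2]
opening: 0.004
finger_force: 0.4
```

Request:
send_rows(motion=[{"x": 0,"y": -0.6,"z": 0,"rx": 0,"ry": 0,"rz": 0,"jaw": 0},{"x": 0,"y": -0.6,"z": 0,"rx": 0,"ry": 0,"rz": 0,"jaw": 0},{"x": 0,"y": -0.6,"z": 0,"rx": 0,"ry": 0,"rz": 0,"jaw": 0},{"x": 0,"y": -0.6,"z": 0,"rx": 0,"ry": 0,"rz": 0,"jaw": 0},{"x": 0,"y": -0.6,"z": 0,"rx": 0,"ry": 0,"rz": 0,"jaw": 0}])

```text
clock: 8.35
tool_pos: [0.4744, -0.2558, 0.0242]
eef_rot: [0.051, 0.999, -0.0, -0.0]
contact_force: [0.3, -0.2, 0.1]
opening: 0.008
finger_force: 0.1
```

Request:
send_rows(motion=[{"x": 0,"y": -0.6,"z": 0,"rx": 0,"ry": 0,"rz": 0,"jaw": 0},{"x": 0,"y": -0.6,"z": 0,"rx": 0,"ry": 0,"rz": 0,"jaw": 0},{"x": 0,"y": -0.6,"z": 0,"rx": 0,"ry": 0,"rz": 0,"jaw": 0},{"x": 0,"y": -0.6,"z": 0,"rx": 0,"ry": 0,"rz": 0,"jaw": 0},{"x": 0,"y": 0,"z": 0,"rx": 0,"ry": 0,"rz": 0,"jaw": 0}])

```text
clock: 8.85
tool_pos: [0.4717, -0.2804, 0.0241]
eef_rot: [0.052, 0.999, -0.0, -0.0]
contact_force: [0.2, -1.2, 0.8]
opening: 0.008
finger_force: 0.0
```

Stroke complete. I'll lift and look.

Request:
send_rows(motion=[{"x": 0,"y": 0,"z": -1,"rx": 0,"ry": 0,"rz": 0,"jaw": 0},{"x": 0,"y": 0,"z": -3,"rx": 0,"ry": 0,"rz": 0,"jaw": 0},{"x": 0,"y": 0,"z": -4,"rx": 0,"ry": 0,"rz": 0,"jaw": 0},{"x": 0,"y": 0,"z": -4,"rx": 0,"ry": 0,"rz": 0,"jaw": 0},{"x": 0,"y": 0,"z": -3,"rx": 0,"ry": 0,"rz": 0,"jaw": 0}])

```text
clock: 9.35
tool_pos: [0.4725, -0.2785, 0.1772]
eef_rot: [0.05, 0.999, -0.0, 0.001]
contact_force: [0.1, -1.0, -0.7]
opening: 0.001
finger_force: 0.0
```

Request:
send_rows(motion=[{"x": 0,"y": 2,"z": -1,"rx": 0,"ry": 0,"rz": 0,"jaw": 0},{"x": 0,"y": 3,"z": -1,"rx": 0,"ry": 0,"rz": 0,"jaw": 0},{"x": 0,"y": 3,"z": -1,"rx": 0,"ry": 0,"rz": 0,"jaw": 0},{"x": 0,"y": 2,"z": -1,"rx": 0,"ry": 0,"rz": 0,"jaw": 0},{"x": 0,"y": 0,"z": 0,"rx": 0,"ry": 0,"rz": 0,"jaw": 0}])

```text
clock: 9.85
tool_pos: [0.4832, -0.1744, 0.2153]
eef_rot: [0.047, 0.999, 0.001, 0.001]
contact_force: [0.4, 0.3, -0.0]
opening: 0.004
finger_force: 0.0
```

Run:
```python
from h import *
s=snapshot("wrist");b=snapshot("scene")
x=cv2.resize(s["img"],(600,450));y=cv2.resize(b["img"][190:290,150:400],(375,150),interpolation=cv2.INTER_CUBIC)
cv2.imwrite("pics/after.png",np.vstack([x,cv2.copyMakeBorder(y,0,0,0,225,0)])[:,:,::-1])
```

```text
(no output)
```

View pics/after.png

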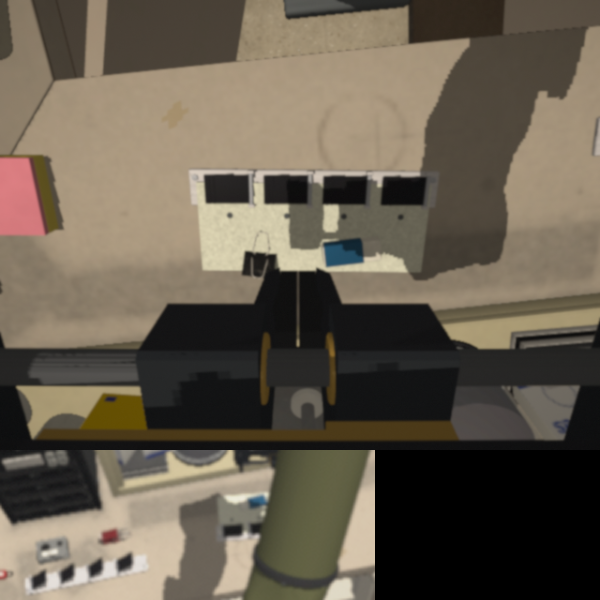

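The wrist view shows all four booklet tabs lying flat at about (227,188), (286,189), (345,190) and (404,191). The eraser and clip are still in place, and the scene view shows the spare bar's tabs still up. Handing in.

```bash
python3 -c "
from plant import *
print(finish_job())"
```

```text
the job is handed in; nothing more can be done
None
```

The job is handed in: all four booklet tabs were folded flat in one light stroke, and the spare bar's tabs are still up. The highest contact force in the readings was about 4 N; I didn't measure whether the booklet shifted slightly.

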